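Push a row of ink tins up to the end stop and swing the keeper behind them

ROBOT

A 6-joint arm with a two-finger parallel gripper is mounted at the origin on a cart in front of the work surface, level with it; the furniture and walls round the work are solid. World frame = base frame: x ahead of the robot, y to its left, z up, the work surface at z = 0. Lengths are in mm, angles in rad, forces in N, time in s.
With the tool pointing down it reaches from about 350 to 875 mm from the base axis. Payload 4.2 kg.
Tool frame: the origin (TCP) lies midway between the tips of the shut fingers; the grasp point (between the pads) lies 19 mm behind it (arm.tcp_to_grasp is the distance from the TCP to the grasp point, in mm); z points along the fingers, y is the line along which they close (so a half turn about z gives the same grasp; the last joint's range is limited). The gripper opens to 85 mm and grips with 20 to 120 N. Pads are 22 mm wide; open, the fingers measure 114 mm over their backs; the gripper's body (76 mm by 85 mm) begins 54 mm behind the grasp point. The pads swing forward as they close: fully open they stand 13 mm farther back than shut.
Start: joints at [1.566, 0.385, 0.008, 0, -1.194, -0.259], TCP at [162.937, 603.366, 231.312] pointing down, gripper open.
Joint ranges: [-3.14, 3.14], [-1.21, 2.06], [-1.07, 1.41], [-3.16, 2.05], [-2.99, -0.16], [-3.1, 3.1]. Speed limits (rad/s): [2.79, 2.79, 3.14, 3.14, 3.14, 3.14].

INTERFACE

Orientations are given as a unit quaternion [x, y, z, w].
In Python, from bench import arm, imaging, job, models gives the robot as it stands.
- The arm moves only by the tool arm_command, never from a script. Its argument "rows" is a list of rows, each an object with "grip": the opening, from 0 (shut) to 1 (fully open); "linear": the shift along the tool's x, y, z in mm, a list of three; "rot": the turn, a rotation vector about the tool's x, y, z in rad, a list of three. In form: [{"grip": grip, "linear": [tx, ty, tz], "rot": [rx, ry, rz]}, ...]. A call has 1 to 10 rows; each row is the pose to reach, as a shift and turn from the pose commanded when the call began, along the tool's axes at that moment; what a row does not reach only later rows make up. A row lasts 1/8 s, in which the tool goes at most 62.5 mm and 10.7 degrees, less where a joint would pass 70% of its speed; a pose out of reach is approached as far as the arm can. A call with a gripper value outside its range is refused whole. The fingers move at their own pace and stop on an object; the grip force is fixed at half the most. Time passes only in rows, so rows that repeat a pose let the fingers close. It gives the time, the measured TCP pose, the force, the opening and the grip force at its end, in the units of the state.
- arm.read_state(): the state, without advancing time (a new reading comes with each control period).
- imaging.get_image(name): name is "scene" or "top"; returns a dict with "frame" (420x560x3 uint8, red, green, blue), "fx", "fy", "cx", "cy" (pixels), "extrinsics" (4x4, takes a point from world to camera coordinates). Camera axes: x right, y down, z forward; pixel columns grow to the right and rows downward; lengths in mm; the calibration is good to about 2 mm. A picture is of the moment at which its call begins. There is no depth.
- job.job_done(): hands the job in; it is judged then, once.
Trained networks look in a picture, given as the dict that the camera call returned (one of the last four; its "shot" number tells which), for a name from the list of things; names that differ only in an ending like _2 or _b are one class to them, and where a whole thing is asked for, a point or a joint stands for the part that bears it (a point fixed in the world has none). Each returns a list of dicts, best first, with "score" (0 to 1); they miss things now and then, are a little off and sometimes report something else, mostly with a low value. They report only what shows in the picture. A call takes as long as a camera call. They do not tell look-alikes from the thing itself.
- models.spot_in(picture, query): "rect" ([left, top, right, bottom] in pixels, round what is visible of it).
- models.tip_of(picture, query): "pixel" ([column, row] in pixels: a listed point, or the origin of a listed thing).
The state is a dict: "clock": time; "joints": joint angles; "joint_vel": joint speeds; "joint_efforts": joint torques, N m; "position": TCP position; "ee_rot": TCP orientation; "contact_force": force on the tool from outside, world axes, zero at the start; "wrist_torque": the same for the moment, N m; "gripper_width": finger opening in mm; "grasp_force": force on a finger pad.
Only numpy, scipy, OpenCV 4.12 (cv2) and the standard library are available. Lean on these libraries where they do the work, as an engineer would, in place of code of your own. Each camera call takes 0.05 s, during which the arm holds its last target. There are 200 camera calls.

TASK

Three small tins stand touching in a row in the rail on the counter. Push them along the rail as one train, pushing with the fingertips on the hindmost tin only, until the front tin is hard against the end stop and the row is closed up. Then swing the pivoted keeper bar fully across the rail behind the last tin by pushing its upright pin; do not lift or tip the tins and leave the other things where they stand.

Things in the scene. Friction and masses are not known exactly. Their poses are not given: they have to be found in the camera images.
- rail: Fixed slide rail: plywood board 278 x 116 x 12 mm, two low aluminium strips guiding the tins (56 mm apart inside, tops 26 mm above the counter). Origin on the counter below the channel's centre line; +x along the channel to the end stop, z up. Board from x = -115 to +163 mm; rear end open. Tins stand 12 mm above the counter; in a row fully home their centres lie at x = 124, 71, 18 mm, y = 0.
- tin_front: Round tin, 53 mm in diameter, 61 mm tall, about 0.25 kg, standing upright in the rail's channel nearest the end stop. Origin at the centre of its underside.
- tin_middle: Tin of the same kind, touching the front tin from behind. Origin at the centre of its underside.
- tin_rear: Tin of the same kind, the hindmost of the row, touching the middle one; it is the one to push. Origin at the centre of its underside. The row starts 45 to 90 mm short of the end stop.
- keeper (a joint): Angle (rad) of the keeper, a flat dark steel bar 10 mm wide, 6 mm thick. 0: points straight back along the rail (-x); negative: swung outwards from the channel; 1.57 (its limit): straight across the channel. Bar direction at q in the rail's frame: (-cos q, sin q). Starts open, -0.55 to -0.1; light friction (under 1 N at the pin) keeps it where it is left.
- stop (a point): Middle of the face of the upright steel end stop, on the channel's centre line, at x = +150 mm in the rail's frame, 33 mm above the counter; the stop is 64 mm wide, its top 54 mm above the counter.
- keeper_pivot (a point): The keeper's pivot axis, at x = -17, y = -45 mm in the rail's frame (right-hand side looking to the stop), at the bar's top, 35 mm above the counter. Closed, the bar lies about 4 mm behind the last tin of a row that is fully home.
- keeper_pin (a point): Top of the keeper's upright round steel pin, 10 mm in diameter, 58 mm from the pivot; the pin stands from 35 to 69 mm above the counter.
- small_jar: Bystander: small round jar 39 mm in diameter, 46 mm tall, on the counter to the left of the rail's rear half. Origin at the centre of its underside.
- tape: Bystander: roll of tape 93 mm in diameter, 24 mm tall, lying flat to the right of the rail. Origin at the centre of its underside.
- wide_tin: Bystander: tin 69 mm in diameter, 53 mm tall, to the right of the rail. Origin at the centre of its underside.
Mind the look-alikes: they are no part of the job. Leave any orange or red look-alike of the tin_front alone.

How it is judged:
By the outcome, as a careful person would: the job done as asked, in the order asked, and still so for the second after the job is handed in, with the robot touching nothing.
It also fails if it takes over 48 s, if anything falls off the work surface, if the arm or the gripper's body presses on something with over 40 N, if the wrist force passes 120 N, or if a joint passes its speed limit or range.

## Working session

There is one attempt and no reset: what is moved stays moved. The work goes in short steps, Python scripts to look and compute and a tool call to move; the robot and the scene stay as the last step left them, time stands still between calls to the robot, and variables do not carry over. Pictures are saved under pics/ and viewed, at most 10 in all, crops included, and the job is handed in when it is done.

Besides the shell and the picture viewer there is one more tool, called after "Call:" as name(argument=value, ...) on one line, values as JSON. arm_command: Moves the arm, as the interface text tells. Its arguments: {"type":"object","properties":{"rows":{"type":"array"}},"required":["rows"]}

```bash
mkdir -p pics; cat > h.py <<'E'
import numpy as np, cv2
from bench import arm, imaging, job, models
def ray(p,px):
    E=np.array(p["extrinsics"]);R=E[:3,:3];t=E[:3,3]
    d=R.T@np.array([(px[0]-p["cx"])/p["fx"],(px[1]-p["cy"])/p["fy"],1.]);return -R.T@t,d
def at(p,px,z):
    c,d=ray(p,px);return (c+d*(z-c[2])/d[2]).round(1)
def proj(p,X):
    E=np.array(p["extrinsics"]);q=E[:3,:3]@np.array(X,float)+E[:3,3]
    return np.array([p["fx"]*q[0]/q[2]+p["cx"],p["fy"]*q[1]/q[2]+p["cy"]])
def save(p,n): cv2.imwrite("pics/"+n+".png",p["frame"][:,:,::-1])
E
python3 - <<'E'
from h import *
Z=dict(rail=0,tin_front=12,tin_middle=12,tin_rear=12,stop=33,keeper_pivot=35,keeper_pin=69,small_jar=0,tape=0,wide_tin=0)
ps={n:imaging.get_image(n) for n in("scene","top")}
for n,p in ps.items():
    save(p,n+"0"); print(n,ray(p,(280,210))[0].round())
    for k,z in Z.items():
        print(k,[(round(r["score"],2),np.round(r["pixel"]).tolist(),at(p,r["pixel"],z)[:2].tolist()) for r in models.tip_of(p,k)[:4]])
print(arm.read_state())
E
```

```text
scene [111. 539. 735.]
rail [(0.76, [252.0, 278.0], [592.1, 101.0])]
tin_front [(0.95, [334.0, 272.0], [451.8, -24.4]), (0.94, [269.0, 237.0], [643.8, -15.6]), (0.87, [227.0, 264.0], [658.0, 117.0]), (0.29, [232.0, 322.0], [532.2, 221.7])]
tin_middle [(0.77, [242.0, 271.0], [614.5, 109.3])]
tin_rear [(0.81, [263.0, 280.0], [560.3, 99.4])]
stop [(0.92, [203.0, 245.0], [733.6, 122.3])]
keeper_pivot [(0.83, [267.0, 259.0], [581.6, 60.1])]
keeper_pin [(0.68, [292.0, 257.0], [519.4, 43.5])]
small_jar [(0.57, [231.0, 318.0], [548.6, 212.2]), (0.51, [294.0, 256.0], [560.8, -13.8])]
tape [(0.78, [361.0, 186.0], [593.4, -360.0])]
wide_tin [(0.7, [357.0, 224.0], [508.0, -209.8])]
top [461. -16. 993.]
rail [(0.84, [232.0, 229.0], [587.5, 110.4]), (0.27, [249.0, 232.0], [579.4, 68.7])]
tin_front [(0.93, [232.0, 201.0], [656.4, 111.7]), (0.89, [287.0, 205.0], [649.5, -26.2]), (0.87, [285.0, 281.0], [460.4, -24.3])]
tin_middle [(0.92, [232.0, 219.0], [609.9, 111.5])]
tin_rear [(0.75, [233.0, 240.0], [558.7, 105.2]), (0.39, [233.0, 230.0], [583.2, 108.0])]
stop [(0.78, [229.0, 169.0], [733.4, 121.9
[... 352 characters left out ...]
joints': array([ 1.56557002e+00,  3.84680849e-01,  7.89900169e-03,  2.25728683e-05,
       -1.19402895e+00, -2.58599837e-01]), 'joint_vel': array([ 0.00038283,  0.00033946, -0.00057184,  0.00010591, -0.00145956,
       -0.00024087]), 'joint_efforts': array([-1.38939911e-03, -3.92101300e+01,  1.88616300e+01,  4.19081569e+00,
       -3.98552729e-04,  2.78622522e-06]), 'position': array([162.96176333, 603.35203579, 231.32660983]), 'ee_rot': array([ 9.91312626e-01, -1.31526717e-01,  1.13251401e-05,  5.85382136e-06]), 'contact_force': array([-0.31010712,  1.17866319,  1.51038812]), 'wrist_torque': array([0.02375857, 0.07424802, 0.03664838]), 'grasp_force': 0.0, 'gripper_width': 85.48319150887481}
```

```bash
sleep 1; python3 -c "
import cv2,numpy as np
a=cv2.imread('pics/top0.png');b=cv2.imread('pics/scene0.png')
cv2.imwrite('pics/both.png',cv2.resize(np.vstack([a,b]),None,fx=.71,fy=.71))"
```

```text
(no output)
```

View pics/top0.png

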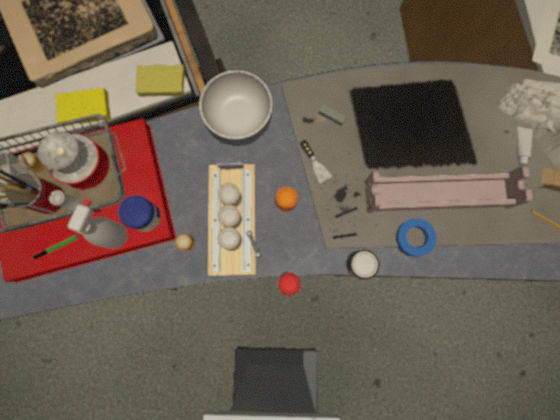

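View pics/scene0.png

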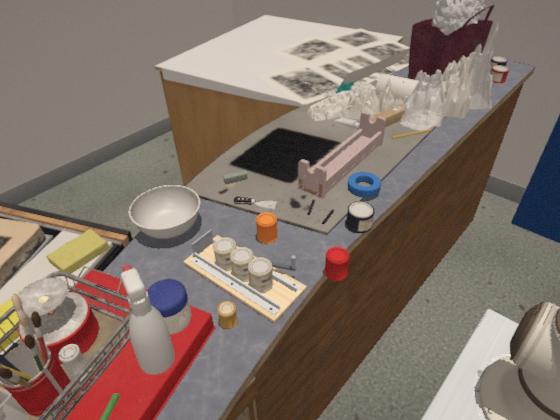

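The top view shows the rail running up the picture (cols 208–256, rows 164–274), with tins at about (229,194), (229,216) and (229,239). The pin is near (258,254), the jar at (184,242), and the orange and red look-alikes at (286,198) and (288,284). Next I'll fit the rail pose.

```bash
python3 - <<'E'
from h import *
from scipy.optimize import least_squares
ps={n:imaging.get_image(n) for n in("scene","top")}
obs=[]
for n,p in ps.items():
    for k in("rail","stop","keeper_pivot","keeper_pin","tin_middle","tin_rear"):
        r=models.tip_of(p,k)
        if r: obs.append((p,k,np.array(r[0]["pixel"]),n))
# board on plane z=12 from top
p=ps["top"]
hsv=cv2.cvtColor(p["frame"],cv2.COLOR_RGB2HSV)
for n,p in ps.items():
    hsv=cv2.cvtColor(p["frame"],cv2.COLOR_RGB2HSV)
    m=cv2.inRange(hsv,(12,60,110),(30,255,255))
    c0=proj(p,(587,105,12)).astype(int);w=np.zeros_like(m);w[c0[1]-75:c0[1]+75,c0[0]-75:c0[0]+75]=1;m=m*w
    if n=="scene":continue
    m[:,:200]=0
    pts=np.argwhere(m)[:,::-1]
    P=np.array([at(p,q,12)[:2] for q in pts],np.float32)
    print(n,len(P),cv2.minAreaRect(P),cv2.boxPoints(cv2.minAreaRect(P)).tolist())
def rp(v,k):
    x,y,t,s,q=v
    L=dict(rail=(0,0,0),stop=(150,0,33),keeper_pivot=(-17,-45,35),keeper_pin=(-17-58*np.cos(q),-45+58*np.sin(q),69),tin_middle=(71-s,0,12),tin_rear=(18-s,0,12))[k]
    c,S=np.cos(t),np.sin(t);return (x+c*L[0]-S*L[1],y+S*L[0]+c*L[1],L[2])
f=lambda v:np.concatenate([proj(o[0],rp(v,o[1]))-o[2] for o in obs])
r=least_squares(f,[587,105,.1,50,-.3],loss="soft_l1",x_scale=[10,10,.1,10,.1])
print(r.x,np.round(r.fun.reshape(-1,2),1).tolist())
E=np.array(ps["top"]["extrinsics"]);print(E.round(3).tolist())
# overlay
out=[]
for n,p in ps.items():
    im=p["frame"][:,:,::-1].copy();S=5;c0=proj(p,(587,105,12)).astype(int)-[60,60]
    im=cv2.resize(im[c0[1]:c0[1]+120,c0[0]:c0[0]+120],None,fx=S,fy=S,interpolation=cv2.INTER_CUBIC)
    x,y,t,s,q=r.x;c,Sn=np.cos(t),np.sin(t)
    W=lambda a,b,z:tuple(int(i) for i in (proj(p,(x+c*a-Sn*b,y+Sn*a+c*b,z))-c0+.5)*S)
    cv2.polylines(im,[np.array([W(*a,12) for a in((-115,-58),(163,-58),(163,58),(-115,58))])],True,(0,0,255),1)
    for i in range(3):
        for z in(12,73): cv2.polylines(im,[np.array([W(18+53*i-s+26.5*np.cos(a),26.5*np.sin(a),z) for a in np.linspace(0,6.3,30)])],True,(0,255,0),1)
    cv2.line(im,W(-17,-45,35),W(-17-58*np.cos(q),-45+58*np.sin(q),35),(255,0,255),1)
    cv2.line(im,W(-17-58*np.cos(q),-45+58*np.sin(q),35),W(-17-58*np.cos(q),-45+58*np.sin(q),69),(255,255,0),1)
    out.append(cv2.resize(im,(400,400)))
cv2.imwrite("pics/ov.png",np.hstack(out))
E
```

```text
top 2944 ((590.2255859375, 57.8524169921875), (333.11114501953125, 227.7642822265625), 3.2466890811920166) [[417.4876403808594, 162.11888122558594], [430.3870544433594, -65.27983093261719], [762.9635009765625, -46.41404724121094], [750.0640869140625, 180.9846649169922]]
[5.92407172e+02 1.10765064e+02 5.32143123e-02 5.07469638e+01
 5.13299018e-01] [[2.4, -1.6], [-1.4, 0.3], [1.2, 0.4], [25.7, -10.8], [1.9, -1.4], [0.8, -0.1], [-0.6, 0.5], [0.5, -2.0], [-1.7, 0.3], [-19.4, -3.3], [-2.0, 0.1], [-2.1, -1.9]]
[[0.025, -1.0, 0.004, -31.657], [-0.986, -0.025, -0.167, 619.208], [0.167, 0.0, -0.986, 901.995], [0.0, 0.0, 0.0, 1.0]]
```

View pics/ov.png

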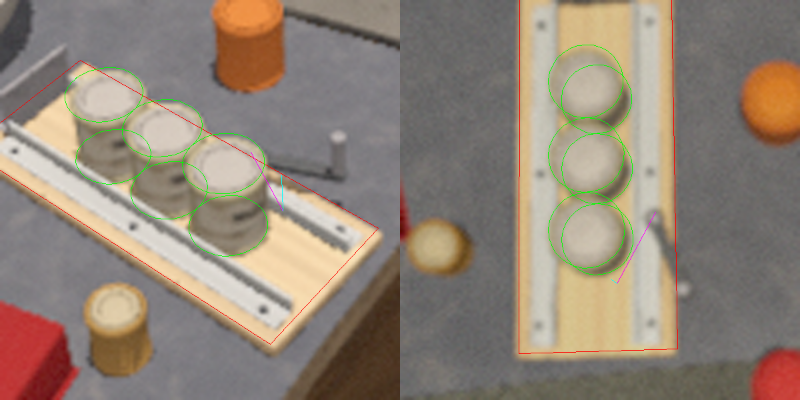

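The fit matches the pictures. The rail origin is about (592,111), its yaw is 0.053 rad, and the row is about 51 mm short of home. From the pin detections, q is about -0.33. Next I'll work out the approach.

```bash
cat >> h.py <<'E'
T=.053;O=np.array([592.4,110.8])
def r2w(a,b): c,s=np.cos(T),np.sin(T);return O+[c*a-s*b,s*a+c*b]
def w2r(x,y): c,s=np.cos(T),np.sin(T);d=np.array([x,y])-O;return np.array([c*d[0]+s*d[1],-s*d[0]+c*d[1]])
from scipy.spatial.transform import Rotation as Ro
def rel(a,b,z,yaw,s=None):
    "target in rail coords; yaw of tool x in rail frame"
    s=s or arm.read_state();R=Ro.from_quat(s["ee_rot"])
    G=Ro.from_euler("z",yaw+T)*Ro.from_rotvec([np.pi,0,0])
    print("lin",R.inv().apply(np.r_[r2w(a,b),z]-s["position"]).round(1).tolist(),"rot",(R.inv()*G).as_rotvec().round(3).tolist())
E
python3 -c "
from h import *
rel(-100,0,150,0)
rel(-100,0,33,0)"
```

```text
lin [448.0, 394.7, 81.3] rot [0.0, -0.0, -0.317]
lin [448.0, 394.7, 198.3] rot [0.0, -0.0, -0.317]
```

Call:
arm_command(rows=[{"grip": 0,"linear": [448,394.7,81],"rot": [0,0,-0.317]},{"grip": 0,"linear": [448,394.7,81],"rot": [0,0,-0.317]},{"grip": 0,"linear": [448,394.7,81],"rot": [0,0,-0.317]},{"grip": 0,"linear": [448,394.7,81],"rot": [0,0,-0.317]},{"grip": 0,"linear": [448,394.7,81],"rot": [0,0,-0.317]},{"grip": 0,"linear": [448,394.7,81],"rot": [0,0,-0.317]},{"grip": 0,"linear": [448,394.7,81],"rot": [0,0,-0.317]},{"grip": 0,"linear": [448,394.7,81],"rot": [0,0,-0.317]},{"grip": 0,"linear": [448,394.7,81],"rot": [0,0,-0.317]},{"grip": 0,"linear": [448,394.7,81],"rot": [0,0,-0.317]}])

```text
clock: 3.05
position: [493.5, 103.2, 150.1]
ee_rot: [1.0, 0.026, 0.0, 0.0]
contact_force: [0.1, 0.6, 0.1]
gripper_width: -0.2
grasp_force: 0.0
```

```bash
python3 -c "
from h import *
rel(-100,0,150,0);rel(-100,0,33,0);s=arm.read_state();print(s['clock'],s['position'],s['contact_force'],s['joints'].round(2))"
```

```text
lin [-0.9, -2.3, 0.1] rot [0.0, -0.0, -0.002]
lin [-0.9, -2.4, 117.1] rot [0.0, -0.0, -0.002]
3.05 [493.54162459 103.20512387 150.13721142] [0.11244583 0.63004337 0.09151324] [ 0.53  0.26 -0.4   0.   -0.91  1.09]
```

Call:
arm_command(rows=[{"grip": 0,"linear": [0,-1,60],"rot": [0,0,0]},{"grip": 0,"linear": [0,-1,117],"rot": [0,0,0]},{"grip": 0,"linear": [0,-1,117],"rot": [0,0,0]},{"grip": 0,"linear": [0,-1,117],"rot": [0,0,0]}])

```text
clock: 3.55
position: [494.0, 107.3, 35.1]
ee_rot: [1.0, 0.027, 0.001, -0.0]
contact_force: [-0.2, 0.8, 0.4]
gripper_width: -0.2
grasp_force: 0.0
```

```bash
python3 -c "
from h import *
rel(-65,0,33,0);s=arm.read_state();print(s['clock'],s['position'],s['contact_force'])
p=imaging.get_image('scene');q=imaging.get_image('top');o=[]
for i in (p,q):
    c=proj(i,(570,95,40)).astype(int); c=np.clip(c,70,350); o.append(cv2.resize(i['frame'][c[1]-70:c[1]+70,c[0]-70:c[0]+70,::-1],(400,400),interpolation=cv2.INTER_CUBIC))
cv2.imwrite('pics/c1.png',np.hstack(o))"
```

```text
lin [33.5, 1.8, 2.2] rot [-0.001, -0.003, 0.001]
3.55 [493.98053692 107.31678722  35.06196175] [-0.16878713  0.77402029  0.44464145]
```

View pics/c1.png

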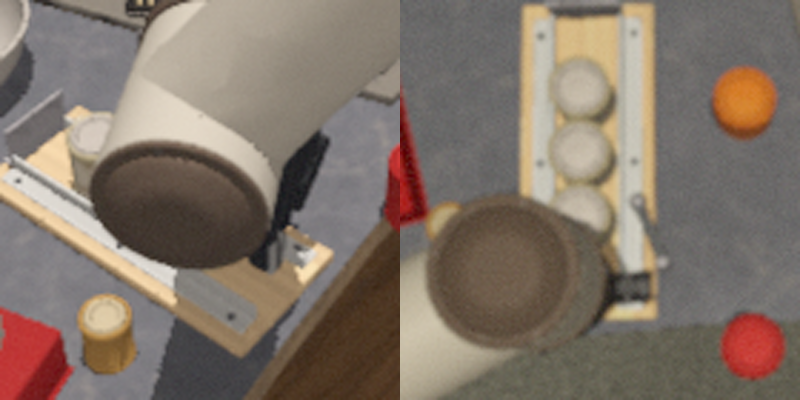

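The fingertips are in the channel behind the rear tin, with the tins and keeper untouched. I'll push slowly.

Call:
arm_command(rows=[{"grip": 0,"linear": [8,1.5,0],"rot": [0,0,0]},{"grip": 0,"linear": [14,1.5,0],"rot": [0,0,0]},{"grip": 0,"linear": [19,1.5,0],"rot": [0,0,0]},{"grip": 0,"linear": [24,1.5,0],"rot": [0,0,0]},{"grip": 0,"linear": [28,1.5,0],"rot": [0,0,0]},{"grip": 0,"linear": [32,1.5,0],"rot": [0,0,0]},{"grip": 0,"linear": [36,1.5,0],"rot": [0,0,0]},{"grip": 0,"linear": [40,1.5,0],"rot": [0,0,0]},{"grip": 0,"linear": [44,1.5,0],"rot": [0,0,0]}])

```text
clock: 4.78
position: [533.2, 106.0, 33.0]
ee_rot: [1.0, 0.026, -0.004, 0.001]
contact_force: [-7.6, -0.7, 6.7]
gripper_width: -0.1
grasp_force: 3.7
```

Call:
arm_command(rows=[{"grip": 0,"linear": [4,0,0],"rot": [0,0,0]},{"grip": 0,"linear": [8,0,0],"rot": [0,0,0]},{"grip": 0,"linear": [12,0,0],"rot": [0,0,0]},{"grip": 0,"linear": [16,0,0],"rot": [0,0,0]},{"grip": 0,"linear": [20,0,0],"rot": [0,0,0]},{"grip": 0,"linear": [23,0,0],"rot": [0,0,0]},{"grip": 0,"linear": [26,0,0],"rot": [0,0,0]}])

```text
clock: 5.65
position: [559.3, 107.5, 33.0]
ee_rot: [1.0, 0.026, -0.004, 0.001]
contact_force: [-7.4, -0.7, 7.4]
gripper_width: -0.2
grasp_force: 3.6
```

```bash
python3 -c "
from h import *
s=arm.read_state();print(s['clock'],s['position'],w2r(*s['position'][:2]),s['contact_force'])
rel(-19.5,0,33,0)"
```

```text
5.65 [559.27410292 107.49575666  33.04182536] [-33.25442557  -1.5447529 ] [-7.35389683 -0.70171782  7.3528147 ]
lin [13.8, -1.6, -0.1] rot [0.002, 0.007, -0.0]
```

Call:
arm_command(rows=[{"grip": 0,"linear": [3,0,0],"rot": [0,0,0]},{"grip": 0,"linear": [6,0,0],"rot": [0,0,0]},{"grip": 0,"linear": [8,0,0],"rot": [0,0,0]},{"grip": 0,"linear": [9,0,0],"rot": [0,0,0]}])

```text
clock: 6.15
position: [568.3, 108.0, 33.0]
ee_rot: [1.0, 0.026, -0.004, 0.001]
contact_force: [-8.2, -1.3, 8.1]
gripper_width: -0.2
grasp_force: 3.7
```

Call:
arm_command(rows=[{"grip": 0,"linear": [1,0,0],"rot": [0,0,0]},{"grip": 0,"linear": [2,0,0],"rot": [0,0,0]}])

```text
clock: 6.4
position: [569.0, 108.0, 33.1]
ee_rot: [1.0, 0.026, -0.005, 0.001]
contact_force: [-12.5, 1.5, 10.1]
gripper_width: 0.1
grasp_force: 5.7
```

Call:
arm_command(rows=[{"grip": 0,"linear": [1,0,0],"rot": [0,0,0]},{"grip": 0,"linear": [2,0,0],"rot": [0,0,0]}])

```text
clock: 6.65
position: [569.0, 107.9, 33.1]
ee_rot: [1.0, 0.026, -0.007, 0.002]
contact_force: [-17.9, 2.5, 14.6]
gripper_width: -0.0
grasp_force: 7.9
```

The force is rising and the tool has stopped moving, so the row is home. I'll back off, lift, and look.

Call:
arm_command(rows=[{"grip": 0,"linear": [-3,0,0],"rot": [0,0,0]},{"grip": 0,"linear": [-10,0,0],"rot": [0,0,0]},{"grip": 0,"linear": [-30,0,0],"rot": [0,0,0]},{"grip": 0,"linear": [-60,0,-20],"rot": [0,0,0]},{"grip": 0,"linear": [-60,0,-80],"rot": [0,0,0]},{"grip": 0,"linear": [-100,40,-110],"rot": [0,0,0]},{"grip": 0,"linear": [-100,40,-110],"rot": [0,0,0]}])

```text
clock: 7.52
position: [477.0, 63.1, 145.8]
ee_rot: [1.0, 0.026, 0.002, -0.001]
contact_force: [0.6, -0.3, 0.3]
gripper_width: -0.2
grasp_force: 0.0
```

```bash
python3 - <<'E'
from h import *
s=arm.read_state();print(s['clock'],s['position'],w2r(*s['position'][:2]),s['contact_force'])
o=[]
for n in("scene","top"):
    i=imaging.get_image(n)
    for k in("keeper_pin","keeper_pivot"):
        print(n,k,[(round(r["score"],2),w2r(*at(i,r["pixel"],69 if k[-1]=="n" else 35)[:2]).round(1).tolist()) for r in models.tip_of(i,k)[:3]])
    c=np.clip(proj(i,(590,95,40)).astype(int),70,350); S=400/140
    im=cv2.resize(i['frame'][c[1]-70:c[1]+70,c[0]-70:c[0]+70,::-1],(400,400),interpolation=cv2.INTER_CUBIC)
    W=lambda a,b,z:[int(v) for v in (proj(i,(*r2w(a,b),z))-c+70.5)*S]
    for x in(124,71,18): cv2.polylines(im,[np.array([W(x+26.5*np.cos(a),26.5*np.sin(a),73) for a in np.linspace(0,6.3,30)])],True,(0,255,0),1)
    q=-.33;P=(-17-58*np.cos(q),-45+58*np.sin(q));cv2.line(im,W(*P,35),W(*P,69),(255,255,0),1);cv2.line(im,W(-17,-45,35),W(*P,35),(255,0,255),1)
    o.append(im)
cv2.imwrite('pics/c2.png',np.hstack(o))
E
```

```text
7.525 [476.96300129  63.11700703 145.76592954] [-117.80092104  -41.50074086] [ 0.59940195 -0.27860311  0.34822443]
scene keeper_pin [(0.72, [-78.6, -66.8])]
scene keeper_pivot [(0.84, [-14.6, -37.2]), (0.2, [-66.9, 123.1])]
top keeper_pin [(0.6, [-72.9, -58.8]), (0.53, [55.0, -12.6])]
top keeper_pivot [(0.98, [-17.4, -49.2])]
```

View pics/c2.png

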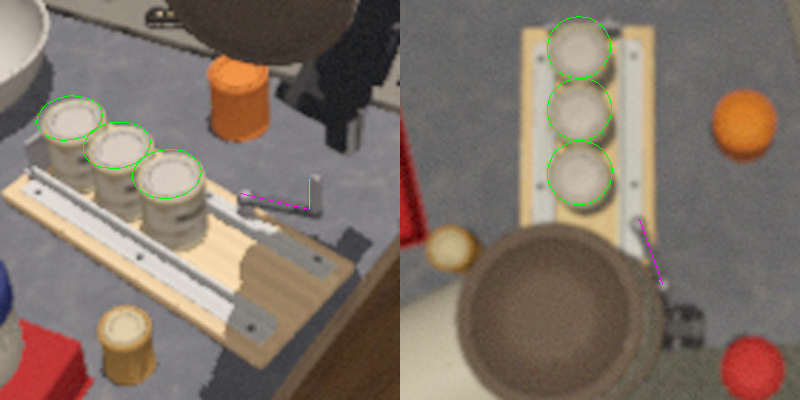

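The tins sit on their home positions (green circles), and the pin is near rail (-72,-64). Now I'll go round to the outer side of the pin.

```bash
python3 -c "
from h import *
rel(-72,-108,146,0);rel(-72,-108,46,0)"
```

```text
lin [44.7, 67.9, -3.7] rot [0.001, 0.001, 0.001]
lin [44.8, 67.8, 96.3] rot [0.001, 0.001, 0.001]
```

Call:
arm_command(rows=[{"grip": 0,"linear": [45,68,-4],"rot": [0,0,0]},{"grip": 0,"linear": [45,68,-4],"rot": [0,0,0]},{"grip": 0,"linear": [45,68,50],"rot": [0,0,0]},{"grip": 0,"linear": [45,68,97],"rot": [0,0,0]},{"grip": 0,"linear": [45,68,97],"rot": [0,0,0]},{"grip": 0,"linear": [45,68,97],"rot": [0,0,0]}])

```text
clock: 8.57
position: [527.5, -0.9, 47.3]
ee_rot: [1.0, 0.027, 0.001, 0.0]
contact_force: [-0.7, 0.5, 1.6]
gripper_width: 0.3
grasp_force: 0.0
```

```bash
cat >> h.py <<'E'
def plan(qs,off=19.5):
    s=arm.read_state();print(s['clock'],w2r(*s['position'][:2]).round(1),s['position'][2].round(1),s['contact_force'].round(1))
    for q in qs:
        n=np.clip(q,0,1.5);P=np.array([-17-58*np.cos(q),-45+58*np.sin(q)])-off*np.array([np.sin(n),np.cos(n)])
        print(round(q,2),end=" ");rel(*P,46,-n,s)
E
python3 - <<'E'
from h import *
plan(np.arange(-.33,.45,.09))
i=imaging.get_image("top");j=imaging.get_image("scene");o=[]
for i in(j,i):
    c=np.clip(proj(i,(550,60,40)).astype(int),70,350)
    o.append(cv2.resize(i['frame'][c[1]-70:c[1]+70,c[0]-70:c[0]+70,::-1],(400,400),interpolation=cv2.INTER_CUBIC))
cv2.imwrite('pics/c3.png',np.hstack(o))
E
```

```text
8.575 [ -70.7 -108.1] 47.3 [-0.7  0.5  1.6]
-0.33 lin [-1.1, -24.9, 1.3] rot [0.0, -0.002, 0.001]
-0.24 lin [-2.6, -29.9, 1.3] rot [0.0, -0.002, 0.001]
-0.15 lin [-3.6, -35.0, 1.3] rot [0.0, -0.002, 0.001]
-0.06 lin [-4.1, -40.2, 1.3] rot [0.0, -0.002, 0.001]
0.03 lin [-4.8, -45.4, 1.3] rot [0.0, -0.002, 0.031]
0.12 lin [-6.1, -50.7, 1.3] rot [0.0, -0.002, 0.121]
0.21 lin [-7.0, -56.2, 1.3] rot [0.0, -0.002, 0.211]
0.3 lin [-7.4, -61.7, 1.3] rot [-0.0, -0.002, 0.301]
0.39 lin [-7.2, -67.2, 1.3] rot [-0.0, -0.002, 0.391]
```

View pics/c3.png

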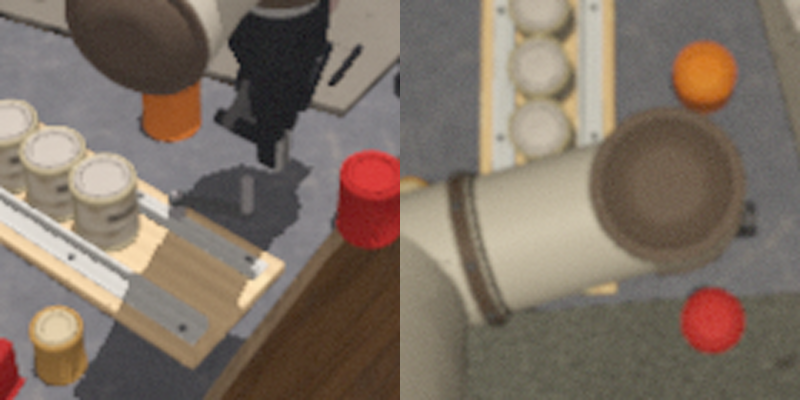

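The fingertips stand on the outer side of the pin, which is at (247,195) in the left crop. I'll push along the arc.

Call:
arm_command(rows=[{"grip": 0,"linear": [0,-15,1],"rot": [0,0,0]},{"grip": 0,"linear": [-1,-25,1],"rot": [0,0,0]},{"grip": 0,"linear": [-2.6,-30,1],"rot": [0,0,0]},{"grip": 0,"linear": [-3.6,-35,1],"rot": [0,0,0]},{"grip": 0,"linear": [-4.1,-40,1],"rot": [0,0,0]},{"grip": 0,"linear": [-4.8,-45.5,1],"rot": [0,0,0.03]},{"grip": 0,"linear": [-6,-51,1],"rot": [0,0,0.12]},{"grip": 0,"linear": [-7,-56,1],"rot": [0,0,0.21]},{"grip": 0,"linear": [-7.4,-61.5,1],"rot": [0,0,0.3]},{"grip": 0,"linear": [-7.2,-67,1],"rot": [0,0,0.39]}])

```text
clock: 9.93
position: [514.9, 65.2, 45.0]
ee_rot: [0.986, -0.169, -0.001, 0.0]
contact_force: [-0.6, -0.6, -0.2]
gripper_width: 0.1
grasp_force: 0.4
```

```bash
python3 - <<'E'
from h import *
plan(np.arange(.39,1.3,.09))
j=imaging.get_image("scene");c=proj(j,(550,80,40)).astype(int)
cv2.imwrite('pics/c4.png',cv2.resize(j['frame'][c[1]-50:c[1]+50,c[0]-50:c[0]+50,::-1],(400,400),interpolation=cv2.INTER_CUBIC))
E
```

```text
9.925 [-79.8 -41.4] 45.0 [-0.6 -0.6 -0.2]
0.39 lin [1.4, -1.1, -1.0] rot [0.001, 0.001, -0.003]
0.48 lin [-0.1, -6.4, -1.0] rot [0.001, 0.001, 0.087]
0.57 lin [-1.2, -11.8, -1.0] rot [0.001, 0.001, 0.177]
0.66 lin [-1.7, -17.3, -1.0] rot [0.001, 0.001, 0.267]
0.75 lin [-1.8, -22.8, -1.0] rot [0.001, 0.001, 0.357]
0.84 lin [-1.4, -28.3, -1.0] rot [0.001, 0.001, 0.447]
0.93 lin [-0.4, -33.7, -1.0] rot [0.001, 0.001, 0.537]
1.02 lin [1.0, -39.0, -1.0] rot [0.001, 0.001, 0.627]
1.11 lin [2.8, -44.2, -1.0] rot [0.001, 0.001, 0.717]
1.2 lin [5.2, -49.2, -1.0] rot [0.001, 0.001, 0.807]
1.29 lin [7.9, -53.9, -1.0] rot [0.001, 0.001, 0.897]
```

View pics/c4.png

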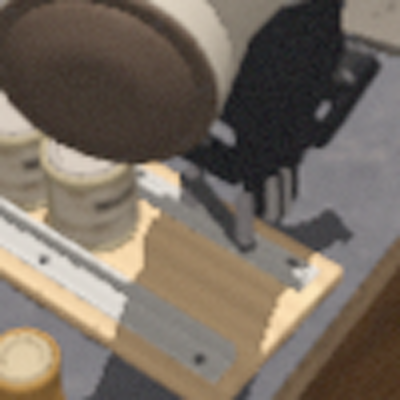

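The bar has swung over the right-hand strip and the pin is just ahead of the fingertips. I'll carry on along the arc.

Call:
arm_command(rows=[{"grip": 0,"linear": [0,-6.5,-1],"rot": [0,0,0.09]},{"grip": 0,"linear": [-1,-12,-1],"rot": [0,0,0.18]},{"grip": 0,"linear": [-1.7,-17.5,-1],"rot": [0,0,0.27]},{"grip": 0,"linear": [-1.8,-23,-1],"rot": [0,0,0.36]},{"grip": 0,"linear": [-1.4,-28.5,-1],"rot": [0,0,0.45]},{"grip": 0,"linear": [-0.4,-34,-1],"rot": [0,0,0.54]},{"grip": 0,"linear": [1,-39,-1],"rot": [0,0,0.63]},{"grip": 0,"linear": [3,-44,-1],"rot": [0,0,0.72]},{"grip": 0,"linear": [5,-49,-1],"rot": [0,0,0.81]},{"grip": 0,"linear": [8,-54,-1],"rot": [0,0,0.9]}])

```text
clock: 11.22
position: [540.7, 113.4, 46.1]
ee_rot: [0.814, -0.581, -0.0, 0.0]
contact_force: [-1.0, 0.0, -0.2]
gripper_width: -0.2
grasp_force: 0.3
```

```bash
python3 - <<'E'
from h import *
plan([1.29,1.38,1.47,1.57,1.62,1.67])
j=imaging.get_image("scene");c=proj(j,(565,90,40)).astype(int)
cv2.imwrite('pics/c5.png',cv2.resize(j['frame'][c[1]-50:c[1]+50,c[0]-50:c[0]+50,::-1],(400,400),interpolation=cv2.INTER_CUBIC))
E
```

```text
11.225 [-51.5   5.3] 46.1 [-1.   0.  -0.2]
1.29 lin [-0.1, 0.3, 0.1] rot [0.001, -0.0, -0.002]
1.38 lin [-1.6, -5.0, 0.1] rot [0.001, -0.0, 0.088]
1.47 lin [-2.6, -10.4, 0.1] rot [0.001, -0.0, 0.178]
1.57 lin [-1.9, -16.2, 0.1] rot [0.001, -0.0, 0.208]
1.62 lin [-1.0, -19.0, 0.1] rot [0.001, -0.0, 0.208]
1.67 lin [-0.0, -21.7, 0.1] rot [0.001, -0.0, 0.208]
```

View pics/c5.png

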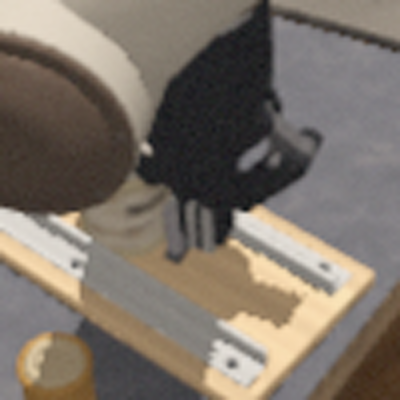

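The pin is in front of the fingertips and the bar is nearly across. I'll finish until the joint limit resists.

Call:
arm_command(rows=[{"grip": 0,"linear": [-1.5,-5,0],"rot": [0,0,0.09]},{"grip": 0,"linear": [-2.5,-10,0],"rot": [0,0,0.18]},{"grip": 0,"linear": [-2,-14,0],"rot": [0,0,0.21]},{"grip": 0,"linear": [-2,-16,0],"rot": [0,0,0.21]},{"grip": 0,"linear": [-2,-17,0],"rot": [0,0,0.21]}])

```text
clock: 11.9
position: [552.3, 119.7, 45.8]
ee_rot: [0.75, -0.662, -0.002, 0.004]
contact_force: [-10.3, 1.0, 6.8]
gripper_width: 0.0
grasp_force: 5.3
```

Call:
arm_command(rows=[{"grip": 0,"linear": [0,-1,0],"rot": [0,0,0]},{"grip": 0,"linear": [0,-2,0],"rot": [0,0,0]},{"grip": 0,"linear": [0,-2,0],"rot": [0,0,0]}])

```text
clock: 12.28
position: [552.5, 119.7, 45.7]
ee_rot: [0.75, -0.662, -0.003, 0.005]
contact_force: [-14.0, 1.8, 9.0]
gripper_width: -0.1
grasp_force: 7.0
```

It is resisting at the limit. I'll back off, lift and clear the view.

Call:
arm_command(rows=[{"grip": 0,"linear": [0,2,0],"rot": [0,0,0]},{"grip": 0,"linear": [0,8,0],"rot": [0,0,0]},{"grip": 0,"linear": [0,40,0],"rot": [0,0,0]},{"grip": 0,"linear": [0,50,-60],"rot": [0,0,0]},{"grip": 0,"linear": [0,50,-120],"rot": [0,0,0]},{"grip": 0,"linear": [-60,60,-150],"rot": [0,0,0]},{"grip": 0,"linear": [-120,60,-150],"rot": [0,0,0]},{"grip": 0,"linear": [-180,60,-150],"rot": [0,0,0]},{"grip": 0,"linear": [-180,60,-150],"rot": [0,0,0]},{"grip": 0,"linear": [-180,60,-150],"rot": [0,0,0]}])

```text
clock: 13.52
position: [476.4, 292.5, 196.0]
ee_rot: [0.75, -0.661, 0.0, 0.0]
contact_force: [-0.3, -0.2, -1.0]
gripper_width: 0.2
grasp_force: 0.0
```

```bash
python3 - <<'E'
from h import *
s=arm.read_state();print(s['clock'],s['position'],s['contact_force'])
o=[]
for n in("scene","top"):
    i=imaging.get_image(n)
    c=np.clip(proj(i,(590,95,40)).astype(int),70,350); S=400/140
    im=cv2.resize(i['frame'][c[1]-70:c[1]+70,c[0]-70:c[0]+70,::-1],(400,400),interpolation=cv2.INTER_CUBIC)
    W=lambda a,b,z:[int(v) for v in (proj(i,(*r2w(a,b),z))-c+70.5)*S]
    for x in(124,71,18): cv2.polylines(im,[np.array([W(x+26.5*np.cos(a),26.5*np.sin(a),73) for a in np.linspace(0,6.3,30)])],True,(0,255,0),1)
    cv2.line(im,W(-17,13,35),W(-17,13,69),(255,255,0),1);cv2.line(im,W(-17,-45,35),W(-17,13,35),(255,0,255),1)
    o.append(im)
cv2.imwrite('pics/c6.png',np.hstack(o))
E
```

```text
13.525 [476.37634103 292.5118547  196.03266357] [-0.29299887 -0.16865169 -0.95086172]
```

View pics/c6.png

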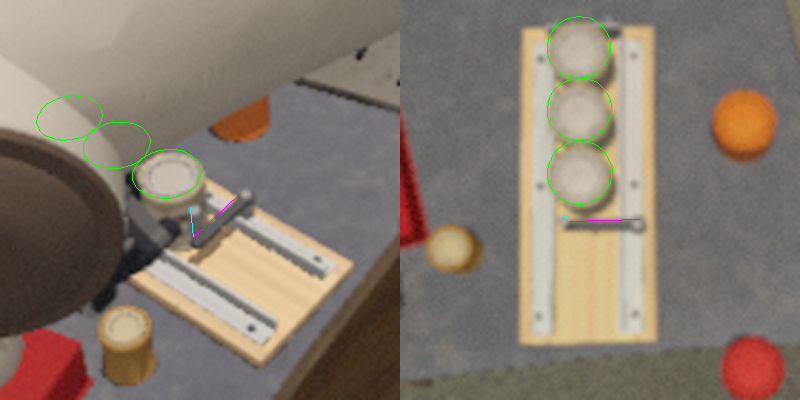

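The top view shows the row home against the stop and the bar straight across behind the last tin, from (568,224) to (642,226). The bystanders are in place, so I'm handing in.

```bash
python3 -c "
from h import *
print(job.job_done())"
```

```text
the job is handed in; nothing more can be done
None
```

I pushed the three tins home against the end stop as one train and swung the keeper bar fully across behind the last one. The final top view confirms both, with the jar and look-alikes near the rail in place, and I handed the job in after about 13.5 s of the 48 s allowed.

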